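Pick the tube block out of the cluttered tray and latch it in its dock

TASK

Get the aluminium tube block out of the cluttered steel tray and into the dock in front of the tray's mouth: clear whatever lies in its way to one side, then slide the block along the floor, without lifting it, fully home against the two stop posts so that the orange catch springs up behind it. Then tug it back firmly against the catch to make sure that it is held, push it home again if it slips free, and let go. Everything else from the tray must be left inside the tray, and the jars and bottles standing around must not be disturbed.

Things in the scene. Friction and masses are not known exactly. Their poses are not given: they have to be found in the camera images.
- loader: Fixed steel parts tray with a grey block dock joined to its front side. Origin on the bench surface under the middle of the tray's mouth; +y from the mouth into the tray, -y into the dock, z up; at yaw 0 the world's axes. All x, y, z given in these notes are in this frame, in mm. One level floor at z = 12 runs through tray and dock.
- tray_middle (a point): Middle of the tray's floor. Inside the tray: x -135 to 135, y 0 to 290. Side and back walls reach z = 55, the front wall (y -4 to 0) z = 46.
- mouth (a point): Floor point in the middle of the tray's mouth, the opening in its front wall between x = -36 and 36. Inside the tray two upright guide plates, up to z = 32, narrow from x = +-48 at y = 21 to x = +-36 at y = 0.
- dock_stop (a point): Floor point midway between the dock's two stop posts, in the plane of their stopping faces, y = -130. Posts: |x| 27 to 45, y -138 to -130, up to z = 29; the 54 mm gap between them lets fingers reach the block's end face. Two rails (inner faces x = +-36, up to z = 26) run from y = -2 to -138. The grey base ends at y = -152.
- tube_block: The target: white and silver aluminium tube block with rows of black holes on top, 68 (x) by 116 (y) by 21 mm high, solid, 0.3 to 0.55 kg. Origin at the centre of its underside. Lies on the tray floor in the back half, long side roughly along the tray's y. It goes lengthwise through the mouth (2 mm play each side); fully home its centre is at y = -72, its rear face at y = -14.
- tube_block_center (a point): Centre of the tube block, half-way up.
- catch: Orange spring catch: two sloped noses (each 14 mm wide, at x = +-22) that stand up through the floor in the mouth and move together. Origin at floor level at y = -10 (z = 12 when up). The noses' slope faces the tray and reaches the floor at y = 17. A block sliding over them presses them 7 mm straight down against a soft spring (1 to 2 N).
- catch_face (a point): Midway between the noses, at the top of their upright holding face (y = -10, z = 18.6 when up), which faces the dock. The noses spring up once the block's rear face has passed it; then they hold the block rigidly: it can be tugged back (+y) only about 4 mm from the stops, until it bears on the catch.
- tape_center (a point): Yellow roll of tape lying flat, 62 mm across, 18 mm high, 50 g; the point is its centre, half-way up. It and the two dishes change places: one of the three lies between block and mouth, in the way; one in the front corner at +x, one along the -x wall beside the block. The front corner at -x is empty.
- dish_a_center (a point): Pale translucent petri dish with lid, 60 mm across, 14 mm high, 20 g; the point is its centre, half-way up.
- dish_b_center (a point): The other, like petri dish; the point is its centre, half-way up.
- carton_center (a point): Pale carton of pipette tips, 60 mm (x) by 100 mm (y) by 30 mm high, lying in the tray along its +x wall; the point is its centre.
- black_cap_jar: Bystander: dark jar with black cap, 64 mm across, 115 mm tall, to the right; origin at the centre of its underside.
- blue_jar: Bystander: squat blue jar, 65 mm across, 70 mm tall, to the right; origin at the centre of its underside.
- white_jar: Bystander: white jar, 60 mm across, 90 mm tall, to the left; origin at the centre of its underside.
- amber_bottle: Bystander: brown bottle with white cap, 68 mm across, 160 mm tall, to the left; origin at the centre of its underside.
Things that resemble listed ones, but are neither listed nor needed, are in the scene too. Leave any red look-alike of the tube_block alone. What is shaped like the part that bears carton_center but pink is not meant.

How it is judged:
By the outcome, as a careful person would: the job done as asked, in the order asked, and still so for the second after the job is handed in, with the robot touching nothing.
It also fails if it takes over 69 s, if anything falls off the work surface, if the arm or the gripper's body presses on something with over 40 N, if the wrist force passes 120 N, or if a joint passes its speed limit or range.

ROBOT

A 6-joint arm with a two-finger parallel gripper is mounted at the origin on a cart in front of the work surface, level with it; the furniture and walls round the work are solid. World frame = base frame: x ahead of the robot, y to its left, z up, the work surface at z = 0. Lengths are in mm, angles in rad, forces in N, time in s.
With the tool pointing down it reaches from about 375 to 900 mm from the base axis. Payload 3.1 kg.
Tool frame: the origin (TCP) lies midway between the tips of the shut fingers; the grasp point (between the pads) lies 19 mm behind it; z points along the fingers, x is the direction in which the jaws open and shut, and the axes are right-handed (so a half turn about z gives the same grasp; the last joint's range is limited). The gripper opens to 87 mm and grips with 3 to 60 N. Pads are 19 mm wide; open, the fingers measure 117 mm over their backs; the gripper's body (75 mm by 190 mm) begins 51 mm behind the grasp point.
Start: joints at [-1.319, 0.527, 1.433, -0, 1.181, -0.178], TCP at [260.45, -568.122, 222.548] pointing down, gripper open.
Joint ranges: [-3.08, 3.08], [-0.75, 2.2], [0.22, 2.44], [-1.43, 4.57], [0, 2.65], [-2.85, 2.85]. Speed limits (rad/s): [2.79, 2.79, 3.14, 3.14, 3.14, 3.14].

INTERFACE

Orientations are given as a unit quaternion [w, x, y, z].
In Python, from workcell import arm gives the robot as it stands. Calls block until the motion is done:
- arm.movep(position, orientation): joint-space move of the TCP to a pose.
- arm.servo_line(position, orientation=None, feed=150, threshold=None): straight line of the TCP; orientation=None keeps the orientation; feed is the mean speed in mm/s. With threshold (N) it stops when the force on the tool has changed by that much, and returns True; else False.
- arm.move_joints(angles): joint-space move.
- arm.open() and arm.clamp(): open the fingers fully, or close them until they stop; the grip force is fixed at half the most.
- arm.wait(seconds).
- arm.ik(position, orientation): joint angles nearest the present ones, or None.
- arm.sense(): the state.
- arm.camera(name): name is "side" or "top"; returns a dict with "frame" (400x640x3 uint8, red, green, blue), "depth" (400x640 float32, mm along the optical axis (not along the pixel's ray), 0 where there is no reading), "mtx" (3x3 intrinsics, pixels), "R" (3x3) and "t" (3): a world point X has camera coordinates R X + t. Camera axes: x right, y down, z forward; pixel columns grow to the right and rows downward; lengths in mm; the calibration is good to about 2 mm. A picture is of the moment at which its call begins.
A pose or a line that the arm cannot do raises arm.IKError and nothing moves.
- arm.finish_job(): hands the job in, once; it reports no verdict.
The state is a dict: "time_s": time; "joint_positions": joint angles; "qd": joint speeds; "tau": joint torques, N m; "tcp_pos": TCP position; "ee_rot": TCP orientation; "force": force on the tool from outside, world axes, zero at the start; "wrist_torque": the same for the moment, N m; "opening": opening from 0.0 (shut) to 1.0 (fully open).
Only numpy, scipy, OpenCV 4.12 (cv2) and the standard library are available. Lean on these libraries where they do the work, as an engineer would, in place of code of your own. Each camera call takes 0.05 s, during which the arm holds its last target. There are 200 camera calls.

## Working session

There is one attempt and no reset: what is moved stays moved. The work goes in short steps, each a Python script; the robot and the scene stay as the last script left them, time stands still between calls to the robot, and variables do not carry over. Pictures are saved under pics/ and viewed, about 8 in all and at most 12, crops included, and the job is handed in when it is done.

```bash
mkdir -p pics; ls
python3 - <<'E'
from workcell import arm
import cv2,numpy as np
for n in("top","side"):
    c=arm.camera(n); cv2.imwrite(f"pics/{n}0.png",c["frame"][:,:,::-1]); np.savez(f"pics/{n}0.npz",**c)
    print(n,c["mtx"],c["R"],c["t"],(c["depth"]>0).mean())
s=arm.sense();print(s)
E
```

```text
pics
top [[491.00633763   0.         322.70090561]
 [  0.         491.00633763 205.90842504]
 [  0.           0.           1.        ]] [[-0.0078073  -0.99996674  0.00235866]
 [-0.99125372  0.00742849 -0.13176073]
 [ 0.13173883 -0.00336672 -0.99127874]] [ -10.6876589   536.25693756 1464.72260034] 0.99614453125
side [[485.11544167   0.         326.45272327]
 [  0.         485.11544167 201.75841225]
 [  0.           0.           1.        ]] [[ 0.81670215 -0.57697937  0.00961272]
 [-0.37972422 -0.54988585 -0.74393217]
 [ 0.43451941  0.60392082 -0.668186  ]] [-462.88252645  266.53061392 1461.4154031 ] 0.95628125
{'time_s': 0.1, 'joint_positions': array([-1.31948295e+00,  5.28411962e-01,  1.43375774e+00,  1.29169140e-05,
        1.18141246e+00, -1.78490606e-01]), 'qd': array([-5.57150886e-04, -1.17599520e-03, -3.43074505e-03, -2.27956358e-04,
       -1.30163848e-03,  4.64579632e-05]), 'tau': array([ 7.14784528e-04, -4.40984809e+01, -1.77151072e+01,  6.34855963e-02,
        5.33721037e-02, -4.68490680e-05]), 'tcp_pos': array([ 260.30273838, -567.49321458,  221.65090612]), 'ee_rot': array([-6.81699844e-04,  8.41631377e-01, -5.40051512e-01, -7.24471040e-04]), 'force': array([0.24292717, 0.17535902, 0.17004132]), 'wrist_torque': array([ 0.05879662, -0.0343007 , -0.02988763]), 'opening': 0.997167737342882}
```

View pics/top0.png

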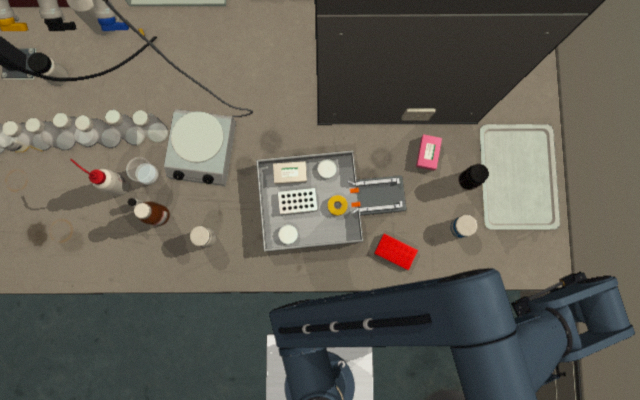

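View pics/side0.png

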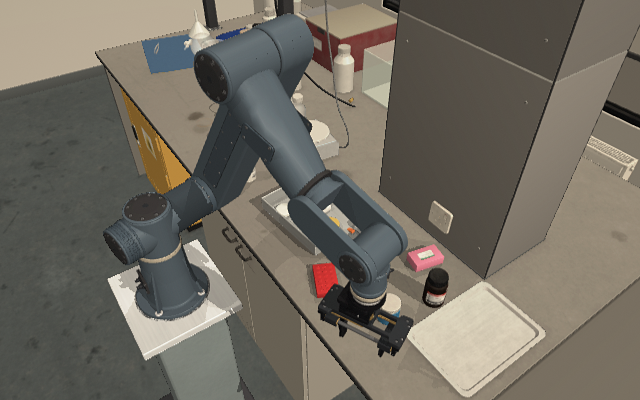

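The top view shows the tape (338,205) in the way. One dish is at the +x front corner (327,169), one at the -x wall (288,235), the carton at (290,172) and the block at (297,201). The side view is blocked by the arm. Next I'll measure from the top depth and colour.

```bash
cat > h.py <<'E'
import numpy as np,cv2
from workcell import arm
def world(c):
    K,R,t=c["mtx"],c["R"],c["t"]; v,u=np.mgrid[0:400,0:640]; d=c["depth"]
    P=np.stack([(u-K[0,2])/K[0,0]*d,(v-K[1,2])/K[1,1]*d,d],-1)
    return (P-t)@R
def ray(c,u,v,z):
    K,R,t=c["mtx"],c["R"],c["t"]
    r=R.T@np.array([(u-K[0,2])/K[0,0],(v-K[1,2])/K[1,1],1]); o=-R.T@t
    return o+r*(z-o[2])/r[2]
E
python3 - <<'E'
from h import *
c=dict(np.load("pics/top0.npz")); W=world(c); Z=W[...,2]
roi=np.zeros((400,640),bool); roi[140:262,245:415]=1
m=roi&(Z>38)&(Z<70)
hsv=cv2.cvtColor(c["frame"],cv2.COLOR_RGB2HSV)
print("bench z",np.median(Z[255:285,300:350]),"floor",np.median(Z[215:235,310:330]), "cabinet edge z",Z[118,400],W[118,400],Z[130,400])
p=W[m&(np.abs(Z-55)<9)]
print("rim rect",cv2.minAreaRect(p[:,:2].astype(np.float32)))
def rep(n,mask,z):
    mask=mask.astype(np.uint8); N,L,S,C=cv2.connectedComponentsWithStats(mask)
    for i in range(1,N):
        if S[i,4]<12: continue
        v,u=np.nonzero(L==i); q=np.array([ray(c,a,b,z)[:2] for a,b in zip(u,v)],np.float32)
        r=cv2.minAreaRect(q); print(n,S[i],"cent",q.mean(0).round(1),"rect",np.round(r[0],1),np.round(r[1],1),round(r[2],1), "zmed",np.median(Z[v,u]).round(1))
H,S_,V=[hsv[...,i].astype(int) for i in range(3)]
rep("tape",roi&(H>17)&(H<32)&(S_>140)&(V>90),30)
rep("orange",roi&(H<16)&(S_>150)&(V>120),18)
rep("white",roi&(S_<45)&(V>175),30)
im=c["frame"][140:262,245:415,::-1]; im=cv2.resize(im,None,fx=4.5,fy=4.5,interpolation=cv2.INTER_CUBIC); cv2.imwrite("pics/crop0.png",im)
zz=np.clip(Z[140:262,245:415]*3.5,0,255).astype(np.uint8); cv2.imwrite("pics/z0.png",cv2.resize(cv2.applyColorMap(zz,cv2.COLORMAP_JET),None,fx=4.5,fy=4.5,interpolation=0))
E
```

```text
bench z -0.09361163099066952 floor 11.90221210583279 cabinet edge z 49.744592102539194 [ 807.47004025 -256.59385184   49.7445921 ] 1.5810228979946095
rim rect ((554.3172607421875, 27.836593627929688), (280.5783386230469, 299.6415710449219), 5.303905963897705)
tape [328 195  20  21 280] cent [539.5 -59. ] rect [539.4 -60.2] [58.3 61.9] 89.5 zmed 29.7
orange [350 187   9   6  41] cent [ 587.4 -113.1] rect [ 589.2 -112.4] [25.  15.7] 89.6 zmed 14.6
orange [351 202  10   5  39] cent [ 543.1 -116.9] rect [ 543.7 -116.3] [27.8 12.5] 89.6 zmed 16.8
orange [375 234  40  28 757] cent [ 401.7 -233.2] rect [ 397.  -236.4] [115.3  68.8] 62.8 zmed 21.1
white [318 160  19  18 268] cent [653.8 -28.6] rect [653.8 -29. ] [55.8 53.7] 89.6 zmed 26.6
white [273 162  34  20 480] cent [645.9  81.4] rect [645.5  87.3] [ 58.  100.2] 3.8 zmed 42.6
white [274 176   3   6  15] cent [623.1 131.9] rect [623.4 131.9] [15.8  6.2] 0.3 zmed 40.0
white [365 179  26   5  64] cent [ 613.6 -184.2] rect [ 613.7 -184.4] [ 7.5 77.9] 5.4 zmed 26.6
white [356 182   8   3  17] cent [ 607.6 -127.9] rect [ 607.4 -128.9] [21.6  6.3] 89.6 zmed 26.1
white [278 188  40  26 625] cent [554.7  62.7] rect [554.8  63.2] [ 70.2 116.3] 5.6 zmed 32.8
white [396 201   6   6  18] cent [ 539.7 -249.9] rect [ 542.6 -247.6] [15.4 15.8] 88.4 zmed 26.5
white [368 205  26   5  66] cent [ 532.  -191.1] rect [ 532.2 -191.9] [ 7.7 77.4] 5.3 zmed 26.0
white [359 208   8   3  18] cent [ 526.9 -136. ] rect [ 526.4 -136.7] [21.5  6.2] 89.6 zmed 27.0
white [278 224  20  20 291] cent [452.   91.8] rect [451.5  91.5] [56.3 55.7] 44.9 zmed 25.9
```

View pics/crop0.png

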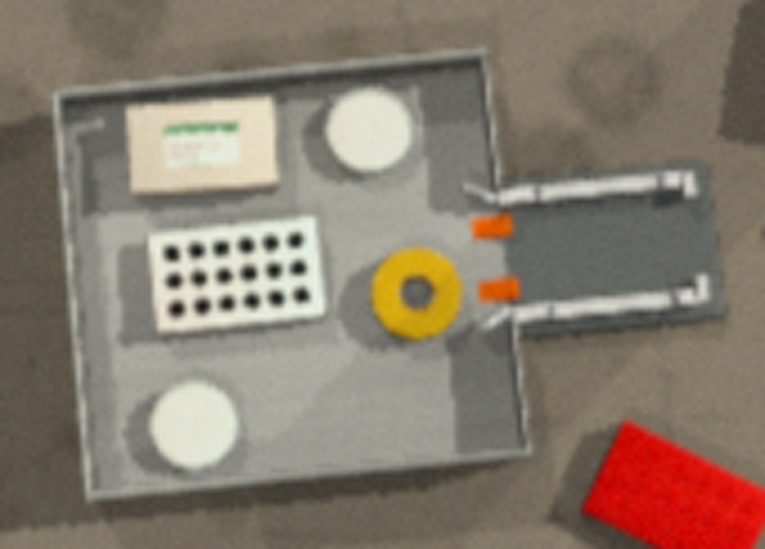

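View pics/z0.png

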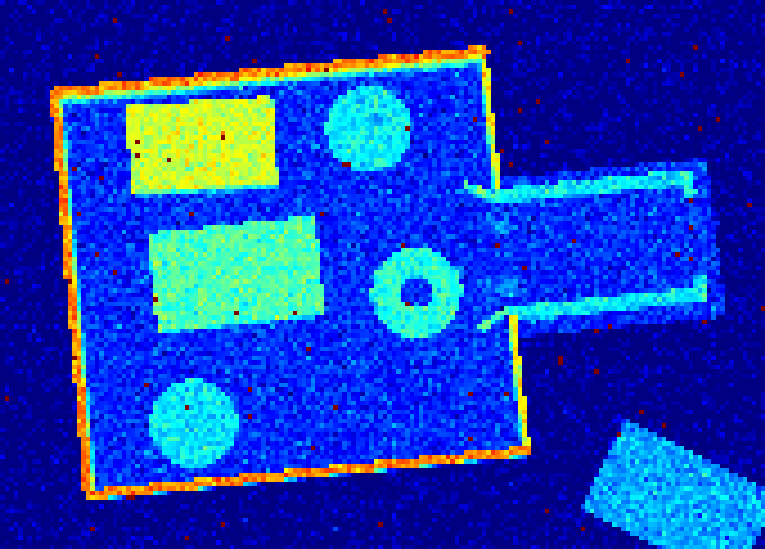

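Top crop: the tray is yawed about 5.3°, with the mouth near world (567,-117). In loader coordinates the tape is at about (-22,60), the block at (5,180), a dish at (-95,218) and the carton at (97,196). First I grip the tape and set it down in the empty -x front corner.

```bash
cat >> h.py <<'E'
YAW=0.0925; M=np.array([566.8,-116.6])
def L(x,y,z=0):
    c,s=np.cos(YAW),np.sin(YAW); return [M[0]+c*x-s*y,M[1]+s*x+c*y,z]
def inv(p):
    c,s=np.cos(YAW),np.sin(YAW); d=np.array(p[:2])-M; return np.array([c*d[0]+s*d[1],-s*d[0]+c*d[1]])
def Q(deg=0):
    a=(YAW+np.radians(deg))/2; return [0,np.cos(a),np.sin(a),0]
def st(n=""):
    s=arm.sense(); c,k=np.cos(YAW),np.sin(YAW); f=s["force"]
    print(n,"t%.1f"%s["time_s"],"L",inv(s["tcp_pos"]).round(1),"z%.1f"%s["tcp_pos"][2],"F",np.round([c*f[0]+k*f[1],-k*f[0]+c*f[1],f[2]],1),"op%.3f"%s["opening"])
    return s
E
python3 - <<'E'
from h import *
for d in(0,180,-90,90): 
    q=arm.ik(L(-22,60,120),Q(d)); print(d,None if q is None else q.round(2))
arm.movep(L(-22,60,110),Q(0)); st()
arm.servo_line(L(-22,60,16),feed=120); st()
arm.clamp(); st("clamped")
arm.servo_line(L(-22,60,50),feed=120); s=st()
d=min((90,-90),key=lambda d:abs(arm.ik(L(-97,78,50),Q(d))[5]) if arm.ik(L(-97,78,50),Q(d)) is not None else 9)
print(d)
arm.servo_line(L(-97,78,50),Q(d),feed=100); st()
arm.servo_line(L(-97,78,17),feed=100); st()
arm.open(); arm.servo_line(L(-97,78,100),feed=200); st()
E
```

```text
0 [-0.31  0.56  1.73 -0.    0.84 -0.41]
180 [-0.31  0.56  1.73 -0.    0.84  2.73]
-90 [-0.31  0.56  1.73 -0.    0.84  1.16]
90 [-0.31  0.56  1.73 -0.    0.84 -1.98]
 t2.2 L [-21.7  58.9] z110.2 F [ 0.1 -0.4  0.3] op1.001
 t3.2 L [-21.5  59.7] z16.5 F [-0.1 -0.7  0.1] op0.996
clamped t3.8 L [-21.8  60. ] z16.3 F [-0.2  0.3  3. ] op0.691
 t4.2 L [-21.9  59.9] z50.1 F [ 0.1 -0.1 -0.9] op0.688
-90
 t5.9 L [-96.9  77.9] z49.8 F [0.6 0.5 0.5] op0.690
 t6.4 L [-97.1  78. ] z16.7 F [-1.1  0.2  0.1] op0.693
 t7.7 L [-97.2  78.1] z100.0 F [-0.3 -0.3 -0.4] op1.000
```

Run:
```python
from h import *
arm.movep(L(2.5,207,110),Q(0)); st()
hit=arm.servo_line(L(2.5,207,14.5),feed=100,threshold=8); st(hit)
if hit: raise SystemExit
arm.clamp(); st("clamped")
arm.servo_line(L(0,150,14.5),feed=80); st()
arm.servo_line(L(0,108,14.5),feed=60); st("pre-mouth")
c=arm.camera("top"); np.savez("pics/top1.npz",**c)
s=arm.camera("side"); np.savez("pics/side1.npz",**s)
a=cv2.resize(c["frame"][140:262,245:415,::-1],(680,488),interpolation=2); cv2.imwrite("pics/c1.png",a)
```

```text
t8.9 L [  1.6 206.8] z108.9 F [-0.  -0.2  0.2] op0.996
False t10.0 L [  3.  206.9] z15.0 F [ 0.3  0.8 -0.4] op0.999
clamped t10.5 L [  2.9 207. ] z14.9 F [0.4 0.4 2. ] op0.777
 t11.4 L [  0.2 149.8] z14.9 F [-0.8  1.2  5.7] op0.782
pre-mouth t12.2 L [ -0.  108.2] z14.9 F [-0.4  3.8  5.4] op0.774
```

View pics/c1.png

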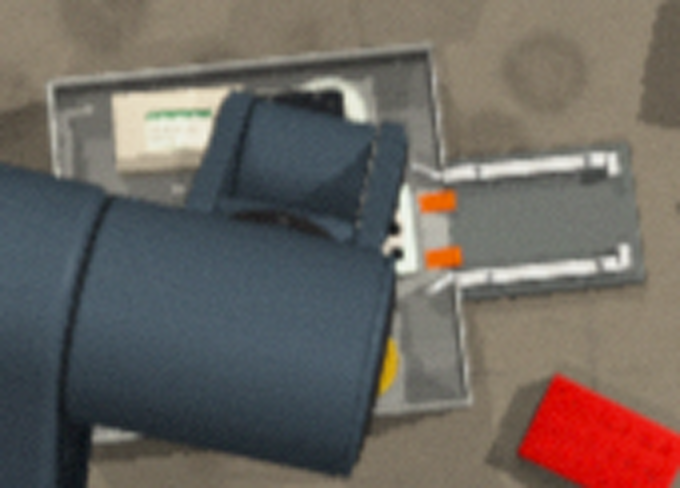

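The block's front edge is at the guide plates (412,230), roughly in line with the catch noses (440,202 and 443,258). I'll go on in small steps and watch the side force.

Run:
```python
from h import *
x=0
c,k=np.cos(YAW),np.sin(YAW)
for y in (98,88,80,72,64,56,48,40,36):
    hit=arm.servo_line(L(x,y,14.5),feed=50,threshold=20); s=st(hit)
    f=s["force"]; fx=c*f[0]+k*f[1]
    if hit: break
    if abs(fx)>4: x+=0.6*np.sign(fx); print("x->",x,"torque",s["wrist_torque"].round(2))
```

```text
False t12.7 L [-0.2 98.2] z14.9 F [-0.6  3.9  4.5] op0.776
False t13.0 L [-0.3 88.4] z14.9 F [-1.   3.7  6.1] op0.780
False t13.3 L [-0.4 80.6] z14.9 F [-0.2  3.6  5. ] op0.779
False t13.6 L [-0.4 72.5] z14.9 F [-0.   4.   7.1] op0.778
False t13.9 L [-0.4 64.5] z14.9 F [-0.6  3.9  6.1] op0.774
False t14.2 L [-0.5 56.5] z14.9 F [-1.3  4.2  7.2] op0.779
False t14.6 L [-0.5 48.5] z14.9 F [-0.4  3.7  6.2] op0.779
False t14.9 L [-0.5 40.6] z14.9 F [-0.4  3.9  6. ] op0.777
False t15.1 L [-0.6 36.9] z14.9 F [-0.8  5.5  7. ] op0.782
```

Run:
```python
from h import *
arm.open(); st()
arm.servo_line(L(-0.5,36.5,70),feed=200)
q=arm.ik(L(-0.5,105,70),Q(-90)); print(q.round(2))
arm.servo_line(L(-0.5,105,70),Q(-90),feed=120)
arm.clamp(); st("shut")
c=arm.camera("top"); cv2.imwrite("pics/c2.png",cv2.resize(c["frame"][140:262,245:415,::-1],(680,488),interpolation=2))
hit=arm.servo_line(L(-0.5,105,16),feed=120,threshold=8); st(hit)
if hit: raise SystemExit
hit=arm.servo_line(L(-0.5,12,16),feed=50,threshold=18); st(hit)
if not hit: hit=arm.servo_line(L(-0.5,-8,16),feed=25,threshold=18); st(hit)
c=arm.camera("top"); cv2.imwrite("pics/c3.png",cv2.resize(c["frame"][140:262,245:415,::-1],(680,488),interpolation=2))
```

```text
t15.8 L [-0.  35.9] z14.4 F [-0.5  0.2  0.7] op0.998
[-0.22  0.66  1.73 -0.    0.75  1.26]
shut t19.4 L [ -0.5 105. ] z70.0 F [ 0.1  0.7 -0.2] op0.005
False t20.1 L [ -0.4 105. ] z16.0 F [ 0.1 -0.1  0.7] op0.006
False t22.1 L [-0.5 12. ] z16.0 F [-0.4  3.8  3.6] op0.006
False t23.1 L [-0.5 -6.2] z16.0 F [ 1.5 10.1  3. ] op0.008
```

View pics/c3.png

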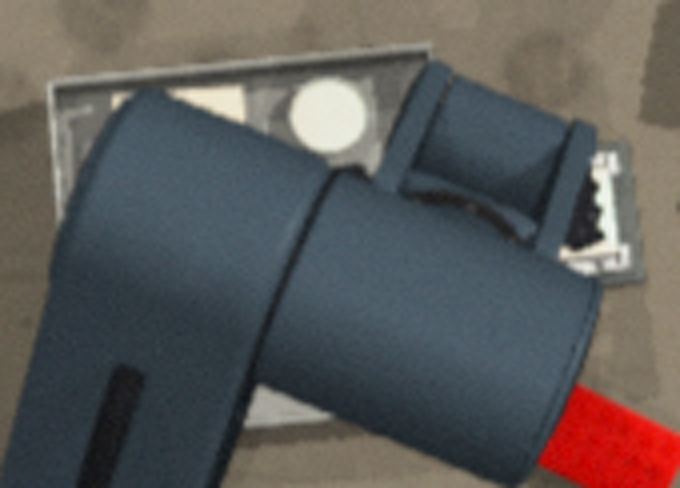

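The block's front edge (615,225) is nearly at the posts and the force has begun to rise. I'll push further until a clear stop.

Run:
```python
from h import *
hit=arm.servo_line(L(-0.5,-16,16),feed=15,threshold=20); st(hit)
arm.wait(.2); st()
arm.servo_line(L(-0.5,40,16),feed=150); 
arm.servo_line(L(-0.5,40,80),feed=250); st("up")
# to front side of dock, high
arm.servo_line(L(0,-185,80),feed=200); st()
arm.servo_line(L(0,-185,110),feed=250)
arm.servo_line(L(0,-185,18),feed=120,threshold=8); st("front")
c=arm.camera("top"); np.savez("pics/top4.npz",**c); s=arm.camera("side"); cv2.imwrite("pics/s4.png",s["frame"][:,:,::-1])
cv2.imwrite("pics/c4.png",cv2.resize(c["frame"][140:262,245:415,::-1],(680,488),interpolation=2))
```

```text
True t23.5 L [-0.9 -6. ] z15.8 F [0.2 0.8 0.4] op0.004
 t23.7 L [-1.8 -5.3] z15.4 F [-0.4  0.6 -0.2] op0.001
up t24.6 L [ 0.4 38.6] z81.3 F [-0.2  0.2 -0.1] op0.005
 t25.8 L [  -0.3 -183.4] z79.7 F [ 0.9 -0.4  0.1] op0.007
front t27.0 L [   0.5 -185.4] z18.5 F [-0.3  0.2 -0.4] op0.003
```

View pics/c4.png

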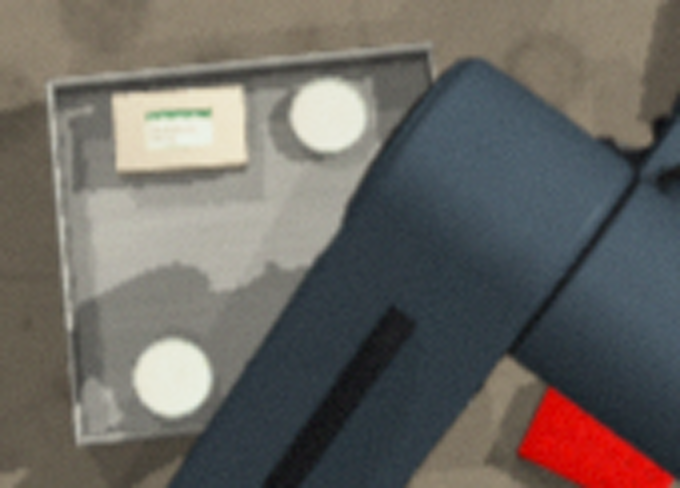

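The arm hides the dock. Both dishes and the carton are where they were. I'll tug now and let the contact positions show whether the catch holds.

Run:
```python
from h import *
hit=arm.servo_line(L(0,-155,18),feed=100,threshold=10); st(hit)
if hit: raise SystemExit
hit=arm.servo_line(L(0,-125,18),feed=20,threshold=2.5); st(("touch",hit))
y=inv(arm.sense()["tcp_pos"])[1]
for i in range(8):
    y+=1.5; arm.servo_line(L(0,y,18),feed=15); s=st(i)
    if np.linalg.norm(s["force"][:2])>22: break
```

```text
False t27.6 L [ 1.000e-01 -1.539e+02] z18.2 F [ 0.4 -1.  -0.2] op0.008
('touch', True) t28.5 L [  -0.  -136.2] z17.6 F [ 0.8 -0.7  0.1] op0.003
0 t28.8 L [ 1.000e-01 -1.349e+02] z17.9 F [ 0.3 -1.4  0.6] op0.006
1 t29.1 L [   0.2 -134.3] z18.0 F [-0.  -4.6 -1.8] op0.005
2 t29.3 L [   0.5 -134.2] z18.3 F [-1.  -7.6 -1.4] op0.002
3 t29.6 L [   0.8 -134.2] z18.6 F [-1.8 -9.9 -2.8] op0.009
4 t29.8 L [   1.1 -134.1] z19.0 F [ -1.3 -12.6  -1.6] op0.005
5 t30.1 L [   1.4 -134. ] z19.3 F [ -3.8 -16.4  -1.9] op0.008
6 t30.3 L [   1.7 -133.9] z19.6 F [ -4.4 -17.5  -0.7] op0.011
7 t30.6 L [   2.  -133.9] z20.0 F [ -5.2 -20.7  -0. ] op0.005
```

Run:
```python
from h import *
arm.servo_line(L(-1,-119,17),feed=15); st(); arm.wait(.3); st()
arm.servo_line(L(0,-175,18),feed=120); arm.servo_line(L(0,-175,110),feed=250)
arm.movep(L(-120,-330,200),Q(-90)); st()
c=arm.camera("top"); np.savez("pics/top5.npz",**c); W=world(c)
cv2.imwrite("pics/c5.png",cv2.resize(c["frame"][140:262,245:415,::-1],(765,549),interpolation=2))
s=arm.camera("side"); np.savez("pics/side5.npz",**s)
```

```text
t31.1 L [   2.2 -133.7] z20.1 F [ -7.7 -31.1  -0.1] op0.007
 t31.4 L [   2.2 -133.8] z20.1 F [ -8.5 -30.2  -0.2] op0.002
 t33.4 L [-119.9 -328.2] z198.3 F [-0.1  0.1 -0.3] op0.009
```

View pics/c5.png

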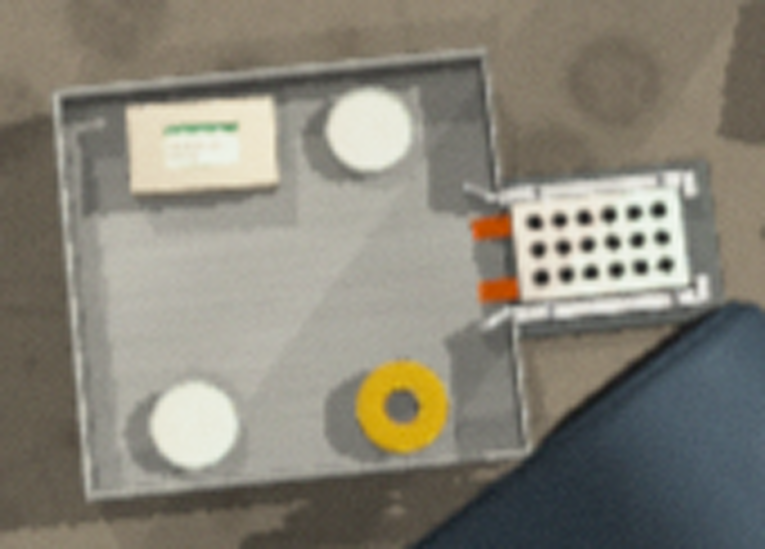

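The block sits in the dock with both orange noses fully visible behind its rear face at (492,228) and (498,291). It bears on the catch after a 31 N tug. The tape is in the -x corner, and nothing else in the tray has moved. I'll push the block gently back against the stops, then retreat.

Run:
```python
from h import *
arm.movep(L(0,40,110),Q(-90)); arm.servo_line(L(0,40,17),feed=150,threshold=8); st()
print(arm.servo_line(L(0,4,17),feed=80,threshold=8)); st()
y=2
while y>-14:
    y-=1.5; arm.servo_line(L(0,y,17),feed=15); s=st()
    if np.linalg.norm(s["force"][:2])>12: break
arm.servo_line(L(0,40,17),feed=100); arm.servo_line(L(0,40,110),feed=250)
arm.movep(L(-120,-330,200),Q(-90)); arm.wait(.3); st()
c=arm.camera("top")
a=cv2.resize(c["frame"][140:262,245:415,::-1],(765,549),interpolation=2); cv2.imwrite("pics/c6.png",a)
# block + bystanders moved?
c0=dict(np.load("pics/top0.npz"))
def rect(c,z):
    hsv=cv2.cvtColor(c["frame"],cv2.COLOR_RGB2HSV); Z=world(c)[...,2]
    m=np.zeros((400,640),np.uint8); m[178:212,345:405]=1
    m&=((Z>29)&(Z<37)).astype(np.uint8); v,u=np.nonzero(m); return np.array([inv(ray(c,a,b,z)) for a,b in zip(u,v)])
q=rect(c,33); print("block y 2-98%",np.percentile(q[:,1],[1,50,99]).round(1),"x",np.percentile(q[:,0],[1,99]).round(1))
d=np.abs(c["frame"].astype(int)-c0["frame"]).max(-1)
for n,(u,v) in dict(black=(474,177),blue=(465,226),white=(201,236),amber=(152,212),red=(397,252),pink=(429,152)).items(): print(n,d[v-14:v+14,u-14:u+14].mean().round(1))
cv2.imwrite("pics/full6.png",c["frame"][:,:,::-1])
```

```text
t35.7 L [ 0.5 39.3] z17.4 F [0.3 0.1 0.4] op0.008
False
 t36.3 L [-0.2  3.6] z17.0 F [0.2 0.2 0.1] op0.004
 t36.7 L [0.  0.7] z17.0 F [0.4 0.7 0.4] op0.006
 t37.0 L [ 0.1 -1. ] z17.0 F [-0.2 -0.1 -0.4] op0.006
 t37.2 L [-0.2 -1.9] z17.0 F [0.1 2.9 1. ] op0.008
 t37.5 L [-0.3 -3.5] z17.0 F [0.8 3.2 1.6] op0.008
 t37.7 L [-0.2 -5.3] z17.0 F [0.5 5.1 1.5] op0.010
 t38.0 L [-0.3 -6.2] z17.0 F [0.5 5.6 1.8] op0.006
 t38.2 L [-0.3 -6.3] z17.0 F [2.2 9.7 3.5] op0.009
 t38.5 L [-0.3 -6.3] z17.0 F [ 2.5 14.9  4.7] op0.004
 t41.4 L [-119.4 -329.2] z199.9 F [-0.4  0.5 -0.3] op0.009
block y 2-98% [-130.9  -72.    10.2] x [-43.4  46.1]
black 7.0
blue 80.9
white 10.6
amber 8.7
red 127.2
pink 18.8
```

View pics/full6.png

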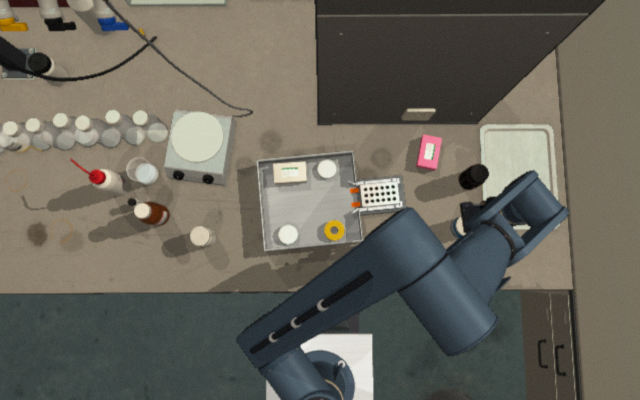

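View pics/c6.png

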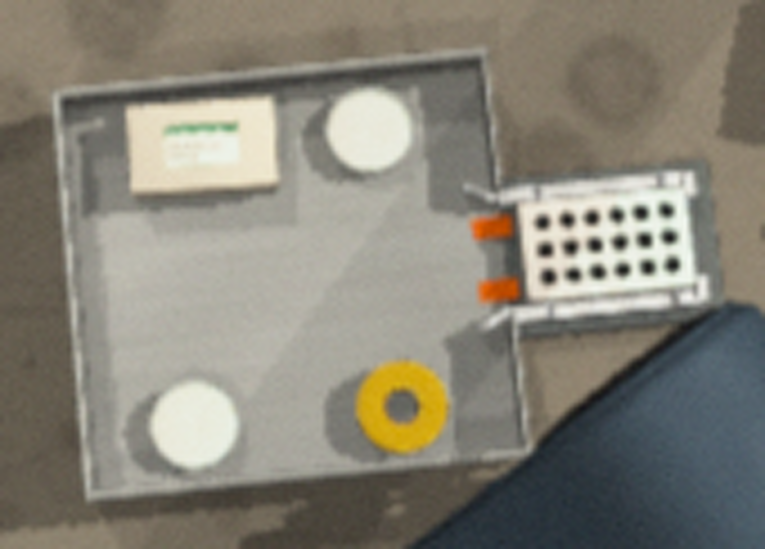

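The block is home against the posts (694,240), with both noses up behind it. The jars I can see haven't moved, and the gripper is about 200 mm up and clear of everything. The blue jar and the red block only differ because the arm covers them.

```bash
python3 -c "
from h import *
print(arm.finish_job()); st()"
```

```text
the job is handed in; nothing more can be done
None
the job is handed in; nothing more can be done
```

The tube block is in the dock, against both stop posts, with the orange catch up behind it. I handed the job in at about 41 s.

**What I did:**
1. I gripped the tape, lifted it and set it down in the empty -x front corner of the tray.
2. I dragged the block along the floor through the mouth, then pushed it home with shut fingers, without lifting it.
3. I tugged it back with about 31 N. It moved only about 4 mm, then bore on the catch and held.
4. I pushed it gently home again until it stopped at 15 N, then backed the arm away.

**Last checks:** the final top picture shows the block at the posts and both orange noses visible behind it. The tape, both dishes and the carton are inside the tray. The black-cap, white and amber containers are unchanged in the pictures.

**Checks that failed or disagreed:**
- **Blue jar and red look-alike:** the arm covered them in the last picture, so I could not compare them. The gripper only passed high over that area.
- **Block outline from depth:** my last depth measurement also picked up the rails, so its edges were useless. Its centre at y = -72 agrees with fully home, as does the push stopping at the same point both times.
- **First push home:** its end was unclear. The force dropped to zero after the stop triggered, so I relied on the tug and the second push instead.

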